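# Change the vial under a mixer's sprung hold-down arm

### The arm

A 6-joint arm with a two-finger parallel gripper is mounted at the origin on a cart in front of the work surface, level with it; the furniture and walls round the work are solid. World frame = base frame: x ahead of the robot, y to its left, z up, the work surface at z = 0. Lengths are in mm, angles in rad, forces in N, time in s.
With the tool pointing down it reaches from about 350 to 975 mm from the base axis. Payload 7.1 kg.
Tool frame: the origin (TCP) lies on the front face of the gripper's body, between the roots of the fingers; the fingertips stand 80 mm ahead of it and the grasp point (between the pads) lies 61 mm ahead of it; z points along the fingers, y is the line along which they close (so a half turn about z gives the same grasp; the last joint's range is limited). The gripper opens to 88 mm and grips with 3 to 60 N. Pads are 20 mm wide; open, the fingers measure 115 mm over their backs; the gripper's body (75 mm by 178 mm) begins 61 mm behind the grasp point.
Start: joints at [-1.166, 0.423, 1.63, -0, 1.089, -0.019], TCP at [257.032, -569.684, 302.675] pointing down, gripper open.
Joint ranges: [-3, 3], [-0.9, 2.11], [0.09, 2.58], [-1.31, 4.45], [0.11, 2.69], [-2.54, 2.54]. Speed limits (rad/s): [2.39, 2.39, 3.01, 3.14, 3.14, 3.14].

### API

Orientations are given as a rotation vector (axis times angle).
In Python, from workcell import readout, vision, close_job gives the robot as it stands.
- The arm moves only by the tool servo_tool, never from a script. Its argument "plan" is a list that holds one entry, the list of rows, each a list of 7 numbers: the gripper command: -1 is fully open, 1 is shut, values between are in proportion, then the shift along the world's x, y, z in units of 40 mm (1.0 is 40 mm), then the turn, a rotation vector about the world's x, y, z in units of 5 degrees (1.0 is 5 degrees). A call has 1 to 5 rows; each row shifts and turns the commanded pose from where the row before left it; what a row does not reach is not made up. A row lasts 1/12 s, in which the tool goes at most 41.7 mm and 7.16 degrees, less where a joint would pass 70% of its speed; a pose out of reach is approached as far as the arm can. A call is refused whole if a number of a shift passes 1 or a number of a turn 1, either way. A call with a gripper value outside its range is refused whole. The fingers move at their own pace and stop on an object; the grip force is fixed at half the most. Time passes only in rows, so rows that do not move let the fingers close. It gives the time, the measured TCP pose, the force, the opening and the grip force at its end, in the units of the state.
- readout.get_obs(): the state, without advancing time (a new reading comes with each control period).
- vision.get_image(name): name is "scene" or "top" or "wrist"; returns the picture (400x640x3 uint8, red, green, blue); there is no depth.
- vision.camera_params(name): a dict with "fx", "fy", "cx", "cy" (pixels), "D" ([k1, k2, p1, p2, k3] as OpenCV has them; the pictures are not rectified), "rvec" (rotation vector, rad) and "tvec" (3), from world to camera coordinates, as OpenCV has them; the wrist camera has in their place "hand_eye" (4x4, takes a point from camera to tool coordinates, whose origin is the TCP and whose axes are the flange's). Camera axes: x right, y down, z forward; pixel columns grow to the right and rows downward; lengths in mm; the calibration is good to about 2 mm. A picture is of the moment at which its call begins: read the wrist's pose just before it. camera_params takes no time and is no camera call.
- close_job(): hands the job in; it is judged then, once.
The state is a dict: "t": time; "qpos": joint angles; "qvel": joint speeds; "joint_torque": joint torques, N m; "ee_pos": TCP position; "orientation": TCP orientation; "ft_force": force on the tool from outside, world axes, zero at the start; "moment": the same for the moment, N m; "width": finger opening in mm; "grasp_force": force on a finger pad.
Only numpy, scipy, OpenCV 4.12 (cv2) and the standard library are available. Lean on these libraries where they do the work, as an engineer would, in place of code of your own. Each camera call takes 0.05 s, during which the arm holds its last target. There are 200 camera calls.

### The job

Change the sample in the vial mixer: push its sprung hold-down arm back until the catch holds it, take out the used vial and stand it in the steel tray, then stand the fresh vial from the bench in the middle of the mixer's rubber pad. Finally press the catch key so that the arm comes down and its foot bears on the cap of the fresh vial. Keep both vials upright all the time and leave the other things alone.

Things in the scene. Friction and masses are not known exactly. Their poses are not given: they have to be found in the camera images.
- mixer: Fixed white mixer base, 210 x 120 mm, top 28 mm above the bench; origin under its centre at bench height, x to its rear (where the arm pivots), y to its left, z up. Two aluminium cheeks up to 128 mm high on its rear half: right one at y = -28 to -20 mm, x = 45 to 75 mm; left one at y = 42 to 50 mm, x = 43 to 77 mm, with a lower part (80 mm high) from x = 2 mm.
- pad (a point): Centre of the top face of the round black rubber pad (48 mm across, 3 mm thick) on the front half of the base; the vial stands on it. At x = -65 mm, y = 0, z = 31 mm in the mixer's frame.
- pivot (a point): Pivot of the hold-down arm, a line along the mixer's y axis, at x = 60 mm, y = 0, z = 112 mm in the mixer's frame; axes as the mixer's. The arm's beam is 18 mm wide and reaches 134 mm forward from here.
- hold_arm (a joint): Angle of the sprung hold-down arm in rad: 0 = level, its foot on the cap of a vial on the pad; grows as the arm swings up and back; stops at -0.3 and 1.6. A damped spring drives it down (2.5 N at the foot; pushing its lever back takes 5 to 9 N, more if fast). Pushed past 1.31 rad a catch snaps in and holds it at about 1.3 rad, almost upright.
- lever (a point): Centre of the black paddle (36 wide, 32 long, 7 mm thick) on the arm's lever, 80 mm from the pivot. With the arm at angle q the lever leans q - 0.61 rad from upright to the mixer's rear. Pushing it rearward swings the arm back: closed fingertips in front of it, 55 mm above the pivot, moved level until they are 42 to 48 mm behind the pivot, bring the arm past the catch.
- foot (a point): Lowest point of the round rubber foot (18 mm) under the arm's front end, 125 mm in front of the pivot; it bears on the vial's cap.
- key (a point): Centre of the top face of the black catch key (28 x 30 mm), left of the mixer at x = -16 mm, y = 78 mm, z = 74 mm in the mixer's frame. Pressed down 5 to 8 mm (about 4 N; it stops at 10 mm) it lets the arm go, and springs up again; the arm then swings down by itself in about 1 s.
- catch (a joint): Angle of the catch in rad: 0 at rest, grows as the key is pressed (34 mm lever), stops at 0.3.
- vial_used_mid (a point): Centre (29 mm above its underside) of the used vial, the white screw-cap vial that stands on the mixer's pad under the arm at the start: 27 mm in diameter, 58 mm high, about 45 g, cap (13 mm high) on top; z along the vial.
- vial_used: The same used vial; origin at the centre of its underside.
- vial_fresh_mid (a point): Centre (29 mm above its underside) of the fresh vial, of the same make and size, which stands by itself on the bench at one side of the mixer.
- vial_fresh: The same fresh vial; origin at the centre of its underside.
- tray: Fixed shallow steel tray at the other side of the mixer, 130 (x) x 110 (y) mm, rim 14 mm high, walls and floor 3 mm; origin under its centre at bench height.
- small_beaker: Small beaker, 53 x 62 x 56 mm, a bystander; origin at the centre of its underside.
- dropper: Dropper bottle, 33 mm across, 100 mm high, a bystander; origin at the centre of its underside.
- tape_roll: Roll of tape lying flat, 96 mm across, 25 mm high, a bystander; origin at the centre of its underside.
There are look-alikes about, which are no part of the job. Leave any blue or red look-alike of the vial_fresh alone.

How it is judged (in metres and radians):
On the way, in this order (a step that is already met when the one before it is completed fails the run):
1. the hold-down arm is back and stays held by the catch, untouched (value of joint hold_arm above 1.2 rad and contact force between mixer and the fingers below 0.2 N), for 0.2 s.
2. the used vial stands upright in the tray, let go, with the arm still back (value of joint hold_arm above 1.2 rad and x of vial_used in the frame of tray between -0.055 and 0.055 m and y of vial_used in the frame of tray between -0.045 and 0.045 m and angle between vial_used's own z axis and vertical below 0.1 rad and height (world z) of vial_used below 0.006 m and contact force between vial_used and the fingers below 0.05 N), for 0.2 s.
3. the fresh vial stands upright on the pad, let go, with the arm still back (value of joint hold_arm above 1.2 rad and horizontal distance between vial_fresh and pad below 0.011 m and angle between vial_fresh's own z axis and vertical below 0.1 rad and z of vial_fresh in the frame of pad below 0.003 m and contact force between vial_fresh and the fingers below 0.05 N), for 0.2 s.
At the end, for the whole second after the job is handed in: The fresh vial stands upright (within 0.1 rad) on the mixer's pad, wholly on it (axis within 11 mm of the pad's centre), with the arm down (within 0.06 rad of level) and bearing on it; the used vial stands upright on the tray's floor within its walls; both at rest (horizontal distance between vial_fresh and pad below 0.011 m and angle between each of vial_fresh, vial_used's own z axis and vertical below 0.1 rad and z of vial_fresh in the frame of pad below 0.003 m and value of joint hold_arm between -0.06 and 0.06 rad and contact force between mixer and vial_fresh above 3 N and x of vial_used in the frame of tray between -0.055 and 0.055 m and y of vial_used in the frame of tray between -0.045 and 0.045 m and height (world z) of vial_used below 0.006 m and linear speed of each of vial_used, vial_fresh below 0.02 m/s); the robot touches nothing.
It fails at once if a vial is tipped by more than 35 degrees (angle between any of vial_used, vial_fresh's own z axis and vertical above 0.6 rad).
It fails at once if the beaker, the dropper bottle or the tape is shifted by more than 25 mm (distance of any of small_beaker, dropper, tape_roll from where it was at the start of the episode above 0.025 m).
It also fails if it takes over 70 s, if anything falls off the work surface, if the arm or the gripper's body presses on something with over 40 N, if the wrist force passes 120 N, or if a joint passes its speed limit or range.

## Working session

There is one attempt and no reset: what is moved stays moved. The work goes in short steps, Python scripts to look and compute and a tool call to move; the robot and the scene stay as the last step left them, time stands still between calls to the robot, and variables do not carry over. Pictures are saved under pics/ and viewed, at most 10 in all, crops included, and the job is handed in when it is done.

Besides the shell and the picture viewer there is one more tool, called after "Call:" in YAML: its name, and indented under it one key for each argument. servo_tool: Moves the arm, as the interface text tells. Its arguments: {"type":"object","properties":{"plan":{"type":"array"}},"required":["plan"]}

```bash
mkdir -p pics; cat > h.py <<'E'
import numpy as np, cv2
from workcell import readout, vision, close_job
def K(p): return np.array([[p['fx'],0,p['cx']],[0,p['fy'],p['cy']],[0,0,1.]])
def pose(name,obs=None):
    p=vision.camera_params(name)
    if 'rvec' in p:
        R=cv2.Rodrigues(np.array(p['rvec'],float))[0]; return p,R.T,-R.T@np.array(p['tvec'],float).ravel()
    H=np.array(p['hand_eye']); R=cv2.Rodrigues(np.array(obs['orientation'],float))[0]
    return p,R@H[:3,:3],R@H[:3,3]+np.array(obs['ee_pos'])
def ray(name,uv,obs=None):
    p,R,c=pose(name,obs)
    n=cv2.undistortPoints(np.array(uv,float).reshape(-1,1,2),K(p),np.array(p['D'],float)).reshape(-1,2)
    return c,(R@np.c_[n,np.ones(len(n))].T).T
def onz(name,uv,z,obs=None):
    c,d=ray(name,uv,obs); return c+d*((z-c[2])/d[:,2])[:,None]
def proj(name,X,obs=None):
    p,R,c=pose(name,obs); rv=cv2.Rodrigues(R.T)[0]
    return cv2.projectPoints(np.array(X,float).reshape(-1,1,3),rv,-R.T@c,K(p),np.array(p['D'],float))[0].reshape(-1,2)
def save(name,fn):
    im=vision.get_image(name); cv2.imwrite('pics/'+fn,im[:,:,::-1]); return im
E
python3 - <<'E'
from h import *
o=readout.get_obs(); print({k:np.round(v,3) for k,v in o.items()})
for n in('scene','top','wrist'): save(n,n+'0.png')
for n in('scene','top'): p,R,c=pose(n); print(n,c.round(),p['fx'])
print(np.round(vision.camera_params('wrist')['hand_eye'],3))
E
```

```text
{'t': np.float64(0.0), 'qpos': array([-1.166,  0.424,  1.631, -0.   ,  1.089, -0.019]), 'qvel': array([-0.001, -0.004,  0.   ,  0.001, -0.001,  0.002]), 'joint_torque': array([ 2.0000e-03, -5.4462e+01, -2.7367e+01,  6.5000e-02,  2.3000e-02,
       -0.0000e+00]), 'ee_pos': array([ 256.863, -569.303,  301.913]), 'orientation': array([-3.07, -0.66,  0.  ]), 'ft_force': array([ 0.567,  0.14 , -0.753]), 'moment': array([-0.028, -0.   , -0.016]), 'grasp_force': np.float64(0.0), 'width': np.float64(88.088)}
scene [-390.  637.  661.] 443.0655142020405
top [ 458.  -67. 1736.] 474.38222690222415
[[-1.0000e-03 -9.5500e-01 -2.9600e-01  8.1407e+01]
 [ 1.0000e+00 -0.0000e+00 -1.0000e-03  4.2900e-01]
 [ 1.0000e-03 -2.9600e-01  9.5500e-01 -8.2698e+01]
 [ 0.0000e+00  0.0000e+00  0.0000e+00  1.0000e+00]]
```

View pics/top0.png

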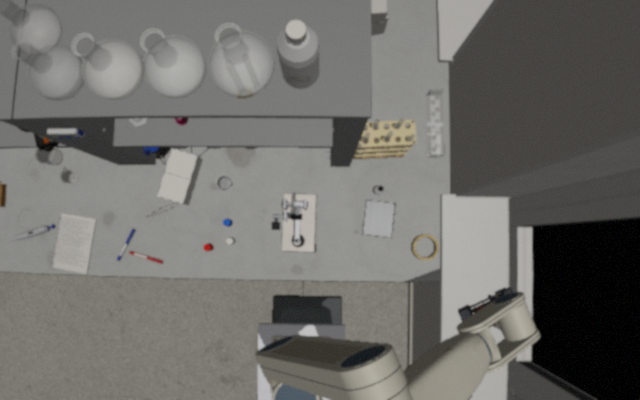

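View pics/scene0.png

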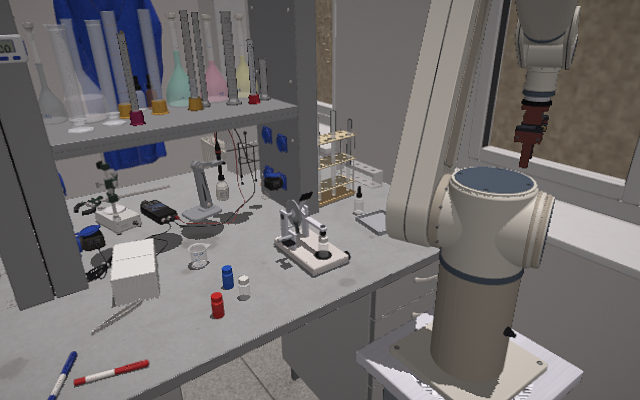

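The top view shows the mixer at about (298,222), the white vial at (230,240) with blue (227,223) and red (208,247) look-alikes near it, the tray at (379,218), dropper (378,189), tape (424,246) and beaker (225,183). The scene view agrees with this. Next I measure them.

```bash
python3 - <<'E'
from h import *
im=cv2.imread('pics/top0.png')
hsv=cv2.cvtColor(im,cv2.COLOR_BGR2HSV)
def rect(m,x0,y0,x1,y1,z,label):
    mm=np.zeros_like(m); mm[y0:y1,x0:x1]=m[y0:y1,x0:x1]
    cs,_=cv2.findContours(mm,cv2.RETR_EXTERNAL,cv2.CHAIN_APPROX_NONE)
    c=max(cs,key=cv2.contourArea); b=cv2.boxPoints(cv2.minAreaRect(c))
    w=onz('top',b,z)[:,:2].astype(np.float32); print(label,cv2.minAreaRect(c),'\n',w.round(1).tolist(),cv2.minAreaRect(w))
g=im.astype(int)
print('base px',im[240,310],im[228,305],'bench',im[230,260],'tray',im[215,380],'vial',im[240,230])
warm=((g[:,:,2]-g[:,:,0]>12)*255).astype(np.uint8)
rect(warm,275,185,325,262,28,'mixer')
for n,uv,z in(('bench center mixer',[(298,222)],28),('vialfresh',[(230,240)],58),('blue',[(227,223)],58),('red',[(208,247)],58),('tray',[(379,218)],14),('dropper',[(378,189)],100),('tape',[(424,246)],25),('beaker',[(225,183)],56),('shelfedge',[(300,146),(300,118)],400)): print(n,onz('top',uv,z).round(0).tolist())
c=cv2.resize(im[170:280,190:450],None,fx=3,fy=3,interpolation=cv2.INTER_CUBIC); cv2.imwrite('pics/topc.png',c)
s=cv2.imread('pics/scene0.png'); c=cv2.resize(s[180:330,200:400],None,fx=4,fy=4,interpolation=cv2.INTER_CUBIC); cv2.imwrite('pics/scenec.png',c)
E
```

```text
base px [175 182 187] [171 179 183] bench [140 145 144] tray [163 165 164] vial [174 181 184]
mixer ((283.60003662109375, 238.70004272460938), (2.683281421661377, 2.2360680103302), 63.43495178222656) 
 [[462.79998779296875, 72.0], [466.5, 64.80000305175781], [457.8999938964844, 60.29999923706055], [454.20001220703125, 67.5]] ((460.3521423339844, 66.14408874511719), (9.687923431396484, 8.048770904541016), 27.556669235229492)
bench center mixer [[521.0, 15.0, 28.0]]
vialfresh [[453.0, 255.0, 58.0]]
blue [[513.0, 267.0, 58.0]]
red [[427.0, 333.0, 58.0]]
tray [[540.0, -279.0, 14.0]]
dropper [[637.0, -264.0, 100.0]]
tape [[440.0, -442.0, 25.0]]
beaker [[656.0, 278.0, 56.0]]
shelfedge [[724.0, -5.0, 400.0], [806.0, -3.0, 400.0]]
```

View pics/topc.png

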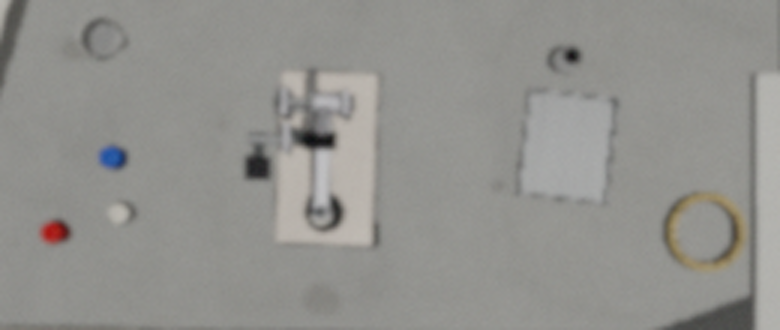

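Call:
servo_tool:
  plan:
    - [[-1,0.44,0.91,0.06,0,0,-0.33],[-1,0.44,0.91,0.06,0,0,-0.33],[-1,0.44,0.91,0.06,0,0,-0.33],[-1,0.44,0.91,0.06,0,0,-0.33]]

```text
t: 0.48
ee_pos: [327.6, -422.5, 312.0]
orientation: [-3.104, -0.479, 0.0]
ft_force: [1.0, -0.8, 0.5]
width: 87.9
grasp_force: 0.0
```

Call:
servo_tool:
  plan:
    - [[-1,0.44,0.91,0.06,0,0,-0.33],[-1,0.44,0.91,0.06,0,0,-0.33],[-1,0.44,0.91,0.06,0,0,-0.33],[-1,0.44,0.91,0.06,0,0,-0.33]]

```text
t: 0.82
ee_pos: [398.1, -276.6, 321.9]
orientation: [-3.127, -0.3, 0.0]
ft_force: [0.6, 0.4, -0.4]
width: 87.5
grasp_force: 0.0
```

Call:
servo_tool:
  plan:
    - [[-1,0.44,0.91,0.06,0,0,-0.33],[-1,0.44,0.91,0.06,0,0,-0.33],[-1,0.44,0.91,0.06,0,0,-0.33],[-1,0.44,0.91,0.06,0,0,-0.33]]

```text
t: 1.15
ee_pos: [468.6, -130.9, 331.6]
orientation: [3.139, 0.12, 0.0]
ft_force: [0.5, -0.2, 0.5]
width: 87.8
grasp_force: 0.0
```

Call:
servo_tool:
  plan:
    - [[-1,0.44,0.91,0.06,0,0,-0.33],[-1,0.44,0.91,0.06,0,0,-0.33],[-1,0.44,0.91,0.06,0,0,-0.33],[1,0.44,0.91,0.06,0,0,-0.33],[1,0,0,0,0,0,0]]

```text
t: 1.57
ee_pos: [541.1, 18.0, 341.6]
orientation: [-3.139, 0.053, -0.004]
ft_force: [-0.3, -0.4, 0.7]
width: 78.0
grasp_force: 0.0
```

```bash
python3 - <<'E'
from h import *
import pickle
o=readout.get_obs(); save('wrist','w1.png'); pickle.dump(o,open('w1.pkl','wb'))
R=cv2.Rodrigues(o['orientation'])[0]; print(o['ee_pos'],o['qpos'],R.round(3),vision.camera_params('wrist')['fx'])
def tri(a,b):
    c1,d1=ray('top',[a]);c2,d2=ray('scene',[b]);d1=d1[0]/np.linalg.norm(d1);d2=d2[0]/np.linalg.norm(d2)
    s=np.linalg.lstsq(np.c_[d1,-d2],c2-c1,rcond=None)[0]; return (c1+s[0]*d1).round(),(c2+s[1]*d2).round()
print(tri((333,118),(298,98)),tri((333,146),(298,106)),tri((333,118),(298,106)))
E
```

```text
[541.13502147  18.00722628 341.63173635] [0.0105443  0.25419156 1.78015043 0.00195209 1.1045598  1.61428631] [[ 0.999 -0.034  0.003]
 [-0.034 -0.999  0.002]
 [ 0.003 -0.002 -1.   ]] 282.147690742681
(array([809., -98., 393.]), array([ 783., -136.,  387.])) (array([730., -99., 375.]), array([ 730., -101.,  375.])) (array([816., -99., 367.]), array([ 788., -139.,  360.]))
```

View pics/w1.png

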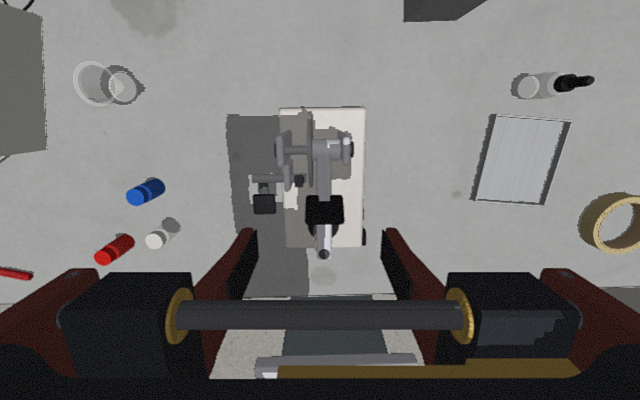

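The wrist view shows the mixer base (rear corners at (279,107) and (365,107)), the black paddle at (324,210), the key at (264,203), the white vial cap at (153,241), and the tray corners at (494,114), (570,121), (545,205), (473,197).

```bash
python3 - <<'E'
from h import *
import pickle
o=pickle.load(open('w1.pkl','rb'))
im=cv2.imread('pics/w1.png'); hsv=cv2.cvtColor(im,cv2.COLOR_BGR2HSV)
print('fresh cap top guess',onz('wrist',[(153,241)],58,o).round(1), 'base corners',onz('wrist',[(280,108),(364,108),(362,246)],28,o).round(1).tolist())
print('tray',onz('wrist',[(494,114),(570,121),(545,205),(473,197)],14,o).round(1).tolist())
print('beaker',onz('wrist',[(95,83)],56,o).round(0),'dropper',onz('wrist',[(525,86)],0,o).round(0))
# right edge of base: line fit via gradient
g=cv2.cvtColor(im,cv2.COLOR_BGR2GRAY).astype(float)
pts=[]
for r in range(115,225,5):
    row=g[r,352:380]; k=np.argmin(np.diff(row)); pts.append((352+k+.5,r))
w=onz('wrist',pts,28,o); vx=cv2.fitLine(w[:,:2].astype(np.float32),cv2.DIST_HUBER,0,.01,.01).ravel(); print('right edge',vx, 'yaw',np.arctan(vx[1]/vx[0]))
pts=[]
for c in list(range(285,300,3))+list(range(318,360,4)):
    col=g[98:116,c]; k=np.argmax(np.diff(col)); pts.append((c,98+k+.5))
w=onz('wrist',pts,28,o); vx=cv2.fitLine(w[:,:2].astype(np.float32),cv2.DIST_HUBER,0,.01,.01).ravel(); print('rear edge',vx,'yaw',np.arctan(-vx[0]/vx[1]))
# black blobs key & paddle
m=((g<45)*255).astype(np.uint8); m[225:]=0; m=cv2.morphologyEx(m,cv2.MORPH_OPEN,np.ones((3,3)))
n,l,s,c=cv2.connectedComponentsWithStats(m)
for i in range(1,n):
    if s[i,4]>100: print(s[i],c[i].round(1))
cc=cv2.resize(im[90:310,220:400],None,fx=2.7,fy=2.7,interpolation=cv2.INTER_CUBIC); cv2.imwrite('pics/w1c.png',cc)
E
```

```text
fresh cap top guess [[451.3 259.3  58. ]] base corners [[626.6, 67.9, 28.0], [622.7, -44.7, 28.0], [418.0, -44.1, 28.0]]
tray [[608.5, -228.3, 14.0], [595.4, -336.5, 14.0], [471.0, -326.3, 14.0], [487.6, -214.2, 14.0]]
beaker [[663. 288.  56.]] dropper [[ 645. -275.    0.]]
right edge [ 9.9982274e-01 -1.8827742e-02  5.4120862e+02 -4.4297920e+01] yaw -0.018828854
rear edge [1.7001720e-02 9.9985546e-01 6.2484930e+02 1.4149197e+01] yaw -0.01700254
[554  75  38  17 420] [569.8  82.4]
[254 194  22  20 310] [263.3 205.1]
[305 195  39  30 988] [323.8 210.5]
```

View pics/w1c.png

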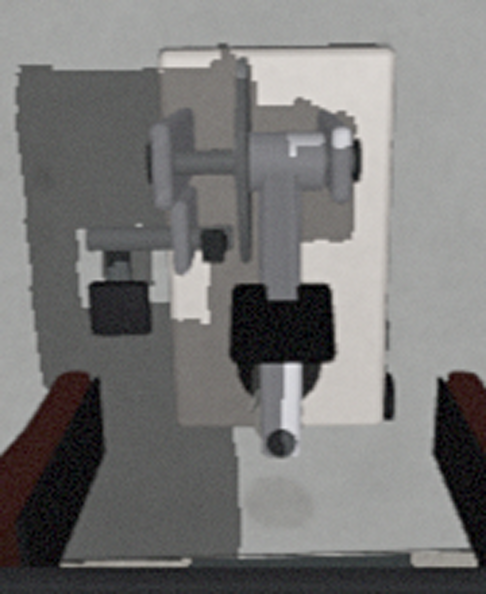

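The crop shows the key at about (264,204) px, the paddle over the pad, the base's left edge running (279,108)→(286,246) and its right edge (365.5,108)→(362,246). I'll fit the mixer frame from these and check it against the key and the arm front.

```bash
python3 - <<'E'
from h import *
import pickle
o=pickle.load(open('w1.pkl','rb'))
q=onz('wrist',[(279.3,108.5),(286,246.5),(361.8,246.5),(365.5,108)],28,o)[:,:2]; print(q.round(1).tolist(),q.mean(0), np.linalg.norm(q[0]-q[3]),np.linalg.norm(q[1]-q[2]))
print('key@74',onz('wrist',[(263.3,205.1)],74,o).round(1),'crop box',onz('wrist',[(220+120/2.7,90+308/2.7)],74,o).round(1))
for yaw,c in((-.018,(521,14)),(-.018,(520,16))):
    u=np.array([np.cos(yaw),np.sin(yaw)]);v=np.array([-u[1],u[0]])
    P=lambda x,y,z:np.r_[np.array(c)+x*u+y*v,z]
    pp=[P(-16,78,74),P(14,0,178),P(60,0,120),P(60-134,0,118),P(-65,0,31),P(60,-20,128),P(60,50,128)]
    print(np.array(pp).round(1).tolist()); print('wrist',proj('wrist',pp,o).round(1).tolist(),'top',proj('top',pp).round(1).tolist())
E
```

```text
[[626.0, 68.9], [421.1, 74.0], [417.1, -43.8], [622.6, -46.7]] [521.69526537  13.10054497] 115.66063649915203 117.86657114083164
key@74 [[505.4  92.8  74. ]] crop box [[506.8  91.2  74. ]]
[[506.4, 92.3, 74.0], [535.0, 13.7, 178.0], [581.0, 12.9, 120.0], [447.0, 15.3, 118.0], [456.0, 15.2, 31.0], [580.6, -7.1, 128.0], [581.9, 62.9, 128.0]]
wrist [[263.6, 204.4], [324.0, 208.4], [322.7, 150.0], [324.1, 260.0], [323.2, 225.3], [341.9, 150.8], [275.1, 151.9]] top [[275.4, 225.4], [296.4, 216.1], [297.7, 203.5], [296.4, 242.8], [297.7, 240.1], [303.4, 203.5], [282.9, 202.9]]
[[505.4, 94.3, 74.0], [534.0, 15.7, 178.0], [580.0, 14.9, 120.0], [446.0, 17.3, 118.0], [455.0, 17.2, 31.0], [579.6, -5.1, 128.0], [580.9, 64.9, 128.0]]
wrist [[262.2, 205.2], [321.9, 209.5], [320.9, 151.0], [322.5, 260.8], [321.8, 225.9], [340.0, 151.8], [273.3, 152.9]] top [[274.8, 225.7], [295.7, 216.4], [297.1, 203.8], [295.8, 243.1], [297.1, 240.4], [302.9, 203.8], [282.3, 203.2]]
```

Call:
servo_tool:
  plan:
    - [[1,-0.64,-0.06,0,0,0,0.88],[1,-0.64,-0.06,0,0,0,0.88],[1,0,0,-0.8,0,0,0.88],[1,0,0,-0.8,0,0,0.88],[1,0,0,-0.76,0,0,0.88]]

```text
t: 2.03
ee_pos: [486.5, 6.8, 246.2]
orientation: [3.093, 0.547, 0.002]
ft_force: [-0.4, -0.3, -0.6]
width: 40.4
grasp_force: 0.0
```

Call:
servo_tool:
  plan:
    - [[1,0,0,0,0,0,0],[1,0,0,0,0,0,0],[1,0,0,0,0,0,0],[1,0,0,0,0,0,0]]

```text
t: 2.37
ee_pos: [488.5, 7.6, 248.4]
orientation: [3.094, 0.539, 0.004]
ft_force: [-0.3, -0.5, 0.1]
width: 13.7
grasp_force: 0.0
```

Call:
servo_tool:
  plan:
    - [[1,0.15,0.12,0,0,0,0],[1,0.2,0,0,0,0,0],[1,0.2,0,0,0,0,0],[1,0.2,0,0,0,0,0],[1,0.2,0,0,0,0,0]]

```text
t: 2.78
ee_pos: [521.8, 12.8, 247.8]
orientation: [-3.092, -0.542, 0.02]
ft_force: [-44.3, -1.5, 63.8]
width: 0.6
grasp_force: 41.5
```

Call:
servo_tool:
  plan:
    - [[1,0.2,0,0,0,0,0],[1,0.2,0,0,0,0,0],[1,0.2,0,0,0,0,0],[1,0.2,0,0,0,0,0],[1,0.2,0,0,0,0,0]]

```text
t: 3.2
ee_pos: [565.2, 12.8, 246.9]
orientation: [-3.094, -0.542, 0.004]
ft_force: [-7.7, 0.3, 4.4]
width: 0.3
grasp_force: 4.2
```

Call:
servo_tool:
  plan:
    - [[1,0.2,0,0,0,0,0],[1,0.2,0,0,0,0,0],[1,0.2,0,0,0,0,0],[1,0.2,0,0,0,0,0],[1,0.2,0,0,0,0,0]]

```text
t: 3.62
ee_pos: [601.0, 12.8, 243.9]
orientation: [-3.092, -0.542, 0.023]
ft_force: [-14.1, -0.1, -0.3]
width: 0.4
grasp_force: 5.7
```

Call:
servo_tool:
  plan:
    - [[1,0.15,0,0.05,0,0,0],[1,0.15,0,0.02,0,0,0],[1,0.15,0,0,0,0,0],[1,0,0,0,0,0,0]]

```text
t: 3.95
ee_pos: [623.2, 12.9, 248.8]
orientation: [-3.094, -0.542, 0.006]
ft_force: [-5.1, 0.0, 2.6]
width: 0.7
grasp_force: 2.6
```

```bash
python3 - <<'E'
from h import *
o=readout.get_obs(); print(o['ee_pos'],o['ft_force'],o['qpos'])
s=save('scene','s1.png'); c=cv2.resize(s[150:290,230:370,::-1],None,fx=4,fy=4,interpolation=cv2.INTER_CUBIC); cv2.imwrite('pics/s1c.png',c)
E
```

```text
[623.22240068  12.8850648  248.84223143] [-5.08713877  0.02581144  2.63472508] [1.57664813e-03 4.84877124e-01 1.67018418e+00 1.27393016e-05
 9.90600766e-01 1.22535515e+00]
```

View pics/s1c.png

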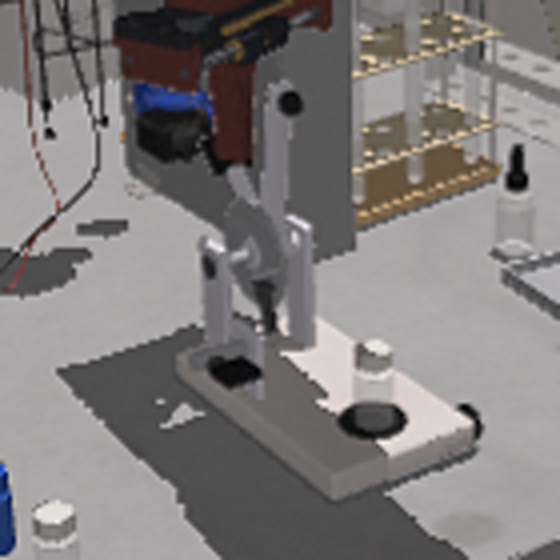

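The arm is back, nearly upright, and the used vial still stands on the pad. I back off, lift out and measure from the wrist camera.

Call:
servo_tool:
  plan:
    - [[1,0.1,0,0,0,0,0],[1,0,0,0,0,0,0],[1,-0.15,0,0,0,0,0],[1,-0.15,0,0,0,0,0],[1,0,0,0,0,0,0]]

```text
t: 4.42
ee_pos: [614.5, 12.8, 249.8]
orientation: [-3.094, -0.542, 0.001]
ft_force: [-4.4, 0.1, 4.2]
width: 0.6
grasp_force: 2.9
```

Call:
servo_tool:
  plan:
    - [[1,0,0,0.4,0,0,0],[1,0,0,0.8,0,0,0],[1,0,0,0.9,0,0,0],[1,0,0,0.8,0,0,0],[1,0,0,0.2,0,0,0]]

```text
t: 4.83
ee_pos: [617.4, 12.7, 379.3]
orientation: [3.093, 0.542, 0.014]
ft_force: [0.9, 0.0, 1.5]
width: 0.8
grasp_force: 0.0
```

```bash
python3 - <<'E'
from h import *
o=readout.get_obs(); print(o['ee_pos'],o['ft_force'])
im=save('scene','s2.png')[:,:,::-1]
a=cv2.imread('pics/s1.png'); print('diff in beam region',np.abs(a[165:200,295:310].astype(int)-im[165:200,295:310]).mean())
# used vial cap in scene
c,u=(521,14),-.018
P=lambda x,y,z:[521+x*np.cos(u)-y*np.sin(u),14+x*np.sin(u)+y*np.cos(u),z]
print(proj('scene',[P(-65,0,31),P(-65,0,60),P(-65,0,82),P(-65,0,89),P(60-134*np.cos(1.3),0,112+134*np.sin(1.3))]).round(1).tolist())
g=cv2.cvtColor(im,cv2.COLOR_BGR2GRAY); print(g[228:262,310:338:2])
E
```

```text
[617.40882654  12.7356545  379.34937058] [0.87706407 0.01107219 1.5197963 ]
diff in beam region 17.83047619047619
[[322.7, 253.8], [322.6, 244.6], [322.5, 237.5], [322.5, 235.2], [302.6, 172.9]]
[[170 172 171 172 171 173 173 172 173 173 173 174 174 173]
 [184 172 172 173 173 174 173 174 173 173 173 172 172 173]
 [223 177 172 173 172 171 174 173 174 173 174 171 168 173]
 [220 209 170 172 172 172 172 174 173 172 174 172 171 173]
 [218 217 192 169 172 172 172 173 174 172 173 173 173 171]
 [216 216 223 179 170 172 170 170 173 173 173 172 173 171]
 [215 213 214 219 175 168 176 183 173 174 174 173 173 173]
 [216 213 214 214 201 173 212 232 179 172 172 173 174 173]
 [217 215 213 213 196 224 226 226 224 173 172 173 172 172]
 [217 216 215 214 178 216 228 226 226 177 173 174 173 173]
 [213 215 213 215 167 189 221 214 199 162 174 173 173 172]
 [214 213 215 214 172 103 148 157 111 164 171 174 171 171]
 [214 213 214 214 170 109 126 130 120 162 172 171 170 171]
 [215 214 215 214 174 118 126 126 129 168 171 173 170 169]
 [214 214 215 214 206 166 137 131 169 199 172 170 170 168]
 [214 214 213 215 19
[... 401 characters left out ...]
6 214 218 183 127 125 126 151 191 215 212 212 213]
 [ 90 215 219 212  68  75  79  78  78  73 203 212 212 213]
 [118 200 216  77  41  79  82  82  83  50 140 213 213 213]
 [211 219 182  26  32  71  71  72  83  55  20 207 213 215]
 [219 218 149  31  34  70  73  73  74  58  28 204 214 215]
 [ 94 193 115  17  31  71  73  74  76  58  26 199 215 214]
 [ 99  92 140  19  15  65  71  73  73  41  28 214 215 215]
 [100  96 204  38  22  21  53  55  37  30  88 219 216 215]
 [101 100  98  77  41  28  27  26  27  81 210 216 216 217]
 [101 101 100 103  86  84  89  84  88 212 218 216 219 210]
 [103 100 102 104 104 204 230 218 226 219 214 215 208 188]
 [102 101 103 103 101  93 223 220 217 216 213 212 179 138]]
```

Call:
servo_tool:
  plan:
    - [[1,-0.44,0,0,0,0,0.91],[1,-0.44,0,0,0,0,0.91],[1,-0.44,0,0,0,0,0.91],[-1,-0.44,0,0,0,0,0.91],[-1,-0.44,0,0,0,0,0.91]]

```text
t: 5.3
ee_pos: [526.0, 12.7, 371.7]
orientation: [-2.924, -1.147, 0.003]
ft_force: [0.6, 0.3, -0.2]
width: 10.1
grasp_force: 0.0
```

Call:
servo_tool:
  plan:
    - [[-1,-0.44,0,0,0,0,0.91],[-1,-0.44,0,0,0,0,0.91],[-1,-0.44,0,0,0,0,0.91],[-1,-0.44,0,0,0,0,0.91],[-1,-0.44,0,0,0,0,0.91]]

```text
t: 5.72
ee_pos: [438.0, 12.7, 371.9]
orientation: [-2.64, -1.701, 0.003]
ft_force: [0.1, 0.5, 0.7]
width: 43.6
grasp_force: 0.0
```

Call:
servo_tool:
  plan:
    - [[-1,0,0,0,0,0,0.91],[-1,0,0,0,0,0,0.91],[-1,0,0,0,0,0,0.91],[-1,0,0,0,0,0,0.91],[-1,0,0,0,0,0,0.91]]

```text
t: 6.13
ee_pos: [438.8, 12.7, 372.1]
orientation: [-2.252, -2.188, 0.002]
ft_force: [-1.2, 0.2, -0.2]
width: 76.9
grasp_force: 0.0
```

Call:
servo_tool:
  plan:
    - [[-1,0,0,0,0,0,0.91],[-1,0,0,0,0,0,0.91],[-1,0,0,0,0,0,0.91],[-1,0,0,0,0,0,0.91],[-1,0,0,0,0,0,0.91]]

```text
t: 6.55
ee_pos: [438.9, 12.7, 372.0]
orientation: [-1.776, -2.589, 0.002]
ft_force: [0.3, -0.2, -0.6]
width: 87.9
grasp_force: 0.0
```

Call:
servo_tool:
  plan:
    - [[-1,0,0,0,0,0,0.91],[-1,0,0,0,0,0,0.91],[-1,0,0,0,0,0,0.91],[-1,0,0,0,0,0,0.91],[-1,0,0,0,0,0,0.91]]

```text
t: 6.97
ee_pos: [438.9, 12.7, 372.0]
orientation: [-1.23, -2.889, 0.001]
ft_force: [0.2, -0.0, 0.3]
width: 87.6
grasp_force: 0.0
```

Call:
servo_tool:
  plan:
    - [[-1,0,0,0,0,0,0.91],[-1,0,0,0,0,0,0.91],[-1,0,0,0,0,0,0.91],[-1,0,0,0,0,0,0.91],[-1,0,0,0,0,0,0.91]]

```text
t: 7.38
ee_pos: [438.9, 12.7, 372.0]
orientation: [-0.637, -3.074, 0.001]
ft_force: [-0.2, -0.0, 0.3]
width: 87.6
grasp_force: 0.0
```

Call:
servo_tool:
  plan:
    - [[-1,0,0,0,0,0,0.91],[-1,0,0,0,0,0,0.91],[-1,0,0,0,0,0,0.91],[-1,0,0,0,0,0,0.91],[-1,0,0,0,0,0,0.91]]

```text
t: 7.8
ee_pos: [438.8, 12.7, 372.0]
orientation: [-0.018, -3.139, 0.0]
ft_force: [0.3, -0.4, 0.0]
width: 87.8
grasp_force: 0.0
```

```bash
python3 - <<'E'
from h import *
import pickle
o=readout.get_obs(); save('wrist','w2.png'); pickle.dump(o,open('w2.pkl','wb')); print(o['ee_pos'],o['qpos'],o['orientation'])
u=-.018
P=lambda x,y,z:[521+x*np.cos(u)-y*np.sin(u),14+x*np.sin(u)+y*np.cos(u),z]
print(proj('wrist',[P(-65,0,31),P(-65,0,89),P(-65,13.5,89),P(60-134*np.cos(1.3),0,112+134*np.sin(1.3)),P(-16,78,74)],o).round(1).tolist())
E
```

```text
[438.84814996  12.72219764 371.96493136] [ 1.88223241e-03  5.54165489e-02  1.94646143e+00 -1.83814012e-05
  1.14177306e+00 -1.55768373e+00] [-1.76169304e-02 -3.13948503e+00  5.04516836e-05]
[[320.9, 176.8], [321.2, 186.6], [331.2, 186.6], [321.7, 323.3], [374.8, 217.0]]
```

View pics/w2.png

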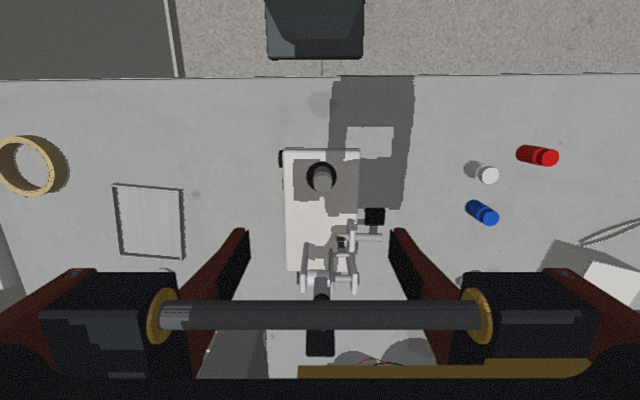

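Arm is up, and the used cap is at about (321,186) as predicted. The key is at (375,216), the white vial cap at (487,175), and the tray corners are (113,184), (184,188), (184,260), (120,252).

```bash
python3 - <<'E'
from h import *
import pickle
o=pickle.load(open('w2.pkl','rb')); im=cv2.imread('pics/w2.png')
t=onz('wrist',[(113,184),(184,188),(184,260),(120,252)],14,o); print(t.round(1).tolist(),t.mean(0))
def cap(fn,box,o):
    im=cv2.imread('pics/'+fn); x0,y0,x1,y1=box; g=cv2.cvtColor(im,cv2.COLOR_BGR2GRAY)[y0:y1,x0:x1]
    m=(g>=np.median(g)+12).astype(np.uint8); n,l,s,c=cv2.connectedComponentsWithStats(m); i=1+np.argmax(s[1:,4]); print(np.median(g),s[i],c[i]+[x0,y0])
cap('w2.png',(472,160,505,190),o); cap('w1.png',(138,226,185,256),None)
print('fresh',onz('wrist',[(488,175)],58,o).round(1),onz('wrist',[(153.5,240.5)],58,pickle.load(open('w1.pkl','rb'))).round(1))
print('used',onz('wrist',[(321,186.5)],89,o).round(1), 'obj y blue', onz('wrist',[(489,217)],58,o).round(),'red',onz('wrist',[(549,158)],58,o).round())
cc=np.vstack([cv2.resize(im[150:225,440:580],None,fx=5,fy=5,interpolation=cv2.INTER_CUBIC)]); cv2.imwrite('pics/w2c.png',cc)
E
```

```text
[[467.7, -320.2, 14.0], [475.8, -206.6, 14.0], [606.5, -226.5, 14.0], [589.6, -335.5, 14.0]] [ 534.90094005 -272.21204184   14.        ]
158.0 [ 10   8  18  16 223] [490.12107623 175.3632287 ]
162.0 [  7   8  18  15 209] [153.22009569 241.12440191]
fresh [[450.  255.5  58. ]] [[452.5 258.4  58. ]]
used [[455.9  14.9  89. ]] obj y blue [[515. 268.  58.]] red [[426. 338.  58.]]
```

View pics/w2c.png

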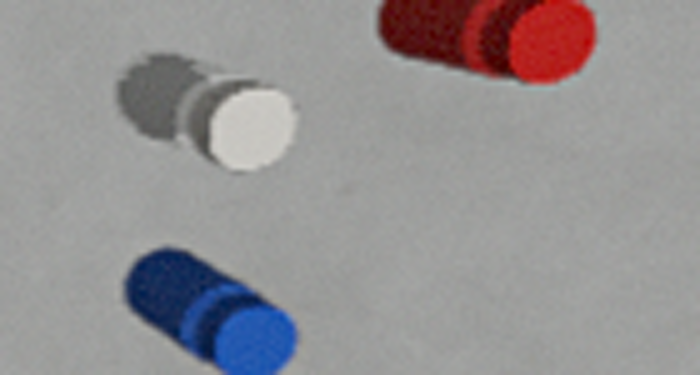

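Call:
servo_tool:
  plan:
    - [[-1,0.43,0.06,0,0,0,0],[-1,0,0,-0.85,0,0,0],[-1,0,0,-0.85,0,0,0],[-1,0,0,-0.85,0,0,0],[-1,0,0,-0.55,0,0,0]]

```text
t: 8.27
ee_pos: [454.7, 15.1, 245.9]
orientation: [-0.027, -3.137, 0.0]
ft_force: [0.1, 0.1, -0.1]
width: 87.9
grasp_force: 0.0
```

Call:
servo_tool:
  plan:
    - [[-1,0,0,0,0,0,0],[-1,0,0,-0.8,0,0,0],[-1,0,0,-0.8,0,0,0],[-1,0,0,-0.7,0,0,0],[-1,0,0,0,0,0,0]]

```text
t: 8.68
ee_pos: [454.4, 15.1, 154.2]
orientation: [-0.026, -3.134, 0.0]
ft_force: [-0.9, 0.4, 0.5]
width: 87.7
grasp_force: 0.0
```

Call:
servo_tool:
  plan:
    - [[-1,0.03,0,-0.4,0,0,0],[-1,0,0,-0.2,0,0,0],[0,0,0,0,0,0,0],[1,0,0,0,0,0,0],[1,0,0,0,0,0,0]]

```text
t: 9.1
ee_pos: [458.5, 15.1, 134.7]
orientation: [0.024, 3.14, 0.0]
ft_force: [1.4, 0.1, -0.5]
width: 71.0
grasp_force: 0.0
```

Call:
servo_tool:
  plan:
    - [[1,0,0,0,0,0,0],[1,0,0,0,0,0,0],[1,0,0,0,0,0,0],[1,0,0,0,0,0,0],[1,0,0,0,0,0,0]]

```text
t: 9.52
ee_pos: [457.9, 15.1, 133.6]
orientation: [0.024, 3.141, -0.0]
ft_force: [-0.6, 0.0, -0.3]
width: 37.8
grasp_force: 0.0
```

Call:
servo_tool:
  plan:
    - [[1,0,0,0,0,0,0],[1,0,0,0,0,0,0],[1,0,0,0,0,0,0]]

```text
t: 9.77
ee_pos: [457.8, 15.1, 133.5]
orientation: [-0.024, -3.141, 0.0]
ft_force: [0.6, -0.1, 0.8]
width: 26.5
grasp_force: 30.0
```

Call:
servo_tool:
  plan:
    - [[1,0,0,0.4,0,0,0],[1,0,0,0.7,0,0,0],[1,0,-0.3,0.7,0,0,0],[1,0,-0.7,0,0,0,0],[1,0,-0.9,0,0,0,0]]

```text
t: 10.18
ee_pos: [458.8, -60.7, 207.2]
orientation: [0.019, 3.138, -0.001]
ft_force: [0.9, -0.4, -1.6]
width: 26.3
grasp_force: 30.0
```

Call:
servo_tool:
  plan:
    - [[1,0,-0.9,0,0,0,0],[1,0.4,-0.9,0,0,0,0],[1,0.4,-0.9,0,0,0,0],[1,0.4,-0.9,0,0,0,0],[1,0.4,-0.9,0,0,0,0]]

```text
t: 10.6
ee_pos: [522.0, -242.8, 205.4]
orientation: [-0.024, -3.141, -0.0]
ft_force: [1.0, -0.1, -1.3]
width: 26.0
grasp_force: 30.0
```

Call:
servo_tool:
  plan:
    - [[1,0.3,-0.5,0,0,0,0],[1,0.1,-0.3,0,0,0,0],[1,0,0,-0.5,0,0,0],[1,0,0,-0.7,0,0,0],[1,0,0,0,0,0,0]]

```text
t: 11.02
ee_pos: [534.9, -271.2, 153.0]
orientation: [-0.024, -3.134, -0.006]
ft_force: [-1.7, 0.0, -1.0]
width: 26.1
grasp_force: 30.0
```

Call:
servo_tool:
  plan:
    - [[1,0,0,-0.5,0,0,0],[1,0,0,-0.4,0,0,0],[1,0,0,-0.1,0,0,0],[1,0,0,0,0,0,0],[1,0,0,0,0,0,0]]

```text
t: 11.43
ee_pos: [538.0, -272.6, 118.3]
orientation: [0.023, 3.141, -0.0]
ft_force: [0.5, 0.1, -1.4]
width: 26.1
grasp_force: 30.0
```

Call:
servo_tool:
  plan:
    - [[1,0,0,-0.15,0,0,0],[1,0,0,-0.1,0,0,0],[1,0,0,-0.05,0,0,0],[1,0,0,0,0,0,0],[1,0,0,0,0,0,0]]

```text
t: 11.85
ee_pos: [537.9, -272.9, 105.6]
orientation: [0.024, 3.141, -0.0]
ft_force: [-0.2, 0.1, 0.2]
width: 26.2
grasp_force: 30.0
```

Call:
servo_tool:
  plan:
    - [[-0.3,0,0,0,0,0,0],[-0.3,0,0,0,0,0,0],[-0.3,0,0,0,0,0,0],[-0.3,0,0,0,0,0,0],[-0.3,0,0,0,0,0,0]]

```text
t: 12.27
ee_pos: [537.9, -272.9, 105.5]
orientation: [0.024, 3.141, -0.0]
ft_force: [-0.1, 0.7, 0.4]
width: 55.5
grasp_force: 0.0
```

Call:
servo_tool:
  plan:
    - [[-0.3,0,0,0.2,0,0,0],[-0.3,0,0,0.4,0,0,0],[-0.3,0,0,0.8,0,0,0],[-0.3,0,0,0.8,0,0,0],[-0.3,0,0,0.6,0,0,0]]

```text
t: 12.68
ee_pos: [538.2, -273.1, 220.2]
orientation: [0.024, 3.14, -0.001]
ft_force: [1.1, -0.5, -0.4]
width: 57.3
grasp_force: 0.0
```

Call:
servo_tool:
  plan:
    - [[-0.3,-0.4,0.5,0.6,0,0,0],[-0.3,-0.4,0.9,0,0,0,0],[-0.3,-0.4,0.9,0,0,0,0],[-0.3,-0.4,0.9,0,0,0,0],[-0.3,-0.4,0.9,0,0,0,0]]

```text
t: 13.1
ee_pos: [456.8, -107.7, 242.3]
orientation: [0.025, 3.14, -0.0]
ft_force: [1.2, 0.7, 0.4]
width: 57.4
grasp_force: 0.0
```

```bash
python3 - <<'E'
from h import *
o=readout.get_obs(); print(o['ee_pos'])
w=save('wrist','w3.png'); s=save('scene','s3.png')
import pickle; pickle.dump(o,open('w3.pkl','wb'))
print(proj('scene',[[538,-273,3],[538,-273,61]]).round(1).tolist(),proj('wrist',[[538,-273,3],[538,-273,61]],o).round(1).tolist(),proj('wrist',[[451.6,258.3,58]],o))
c=np.hstack([cv2.resize(s[165:265,260:400,::-1],(420,300),interpolation=cv2.INTER_CUBIC),cv2.resize(w[:,:,::-1],(380,238))[:238].copy().repeat(1,0) if 0 else cv2.copyMakeBorder(cv2.resize(w[:,:,::-1],(380,238)),0,62,0,0,cv2.BORDER_CONSTANT)]); cv2.imwrite('pics/c3.png',c)
E
```

```text
[ 456.79031877 -107.65771705  242.25485893]
[[378.9, 222.8], [379.6, 206.6]] [[189.4, 246.1], [165.6, 271.2]] [[692.49056228 184.03834866]]
```

View pics/c3.png

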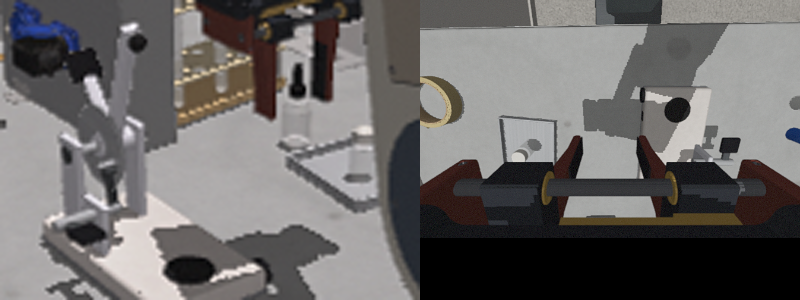

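The used vial stands upright in the tray and the arm is still held back. Now I fetch the fresh vial.

Call:
servo_tool:
  plan:
    - [[-1,0,0.9,0,0,0,0],[-1,0,0.9,0,0,0,0],[-1,0,0.9,0,0,0,0],[-1,0,0.9,0,0,0,0],[-1,-0.05,0.9,0,0,0,0]]

```text
t: 13.62
ee_pos: [456.7, 72.4, 242.3]
orientation: [0.025, 3.139, 0.0]
ft_force: [-0.0, 0.4, -0.0]
width: 86.0
grasp_force: 0.0
```

Call:
servo_tool:
  plan:
    - [[-1,-0.05,0.9,0,0,0,0],[-1,0,0.9,0,0,0,0],[-1,0,0.9,0,0,0,0],[-1,0,0.9,0,0,0,0],[-1,0,0.7,0,0,0,0]]

```text
t: 14.03
ee_pos: [454.5, 245.5, 242.2]
orientation: [0.023, 3.14, 0.001]
ft_force: [0.4, 0.6, 0.3]
width: 87.5
grasp_force: 0.0
```

Call:
servo_tool:
  plan:
    - [[-1,0,0,0,0,0,0],[-1,0,0,0,0,0,0]]

```text
t: 14.2
ee_pos: [454.3, 244.1, 241.8]
orientation: [0.02, 3.141, 0.0]
ft_force: [-0.6, -0.9, 0.1]
width: 88.0
grasp_force: 0.0
```

```bash
python3 - <<'E'
from h import *
o=readout.get_obs(); print(o['ee_pos'],o['orientation'],o['width'])
w=save('wrist','w4.png')
p=proj('wrist',[[451.6,258.3,58],[451.6,258.3,0],[465,258.3,58],[451.6,271.8,58],[515,270,58],[426,338,58]],o); print(p.round(1).tolist())
u,v=p[0].astype(int); g=cv2.cvtColor(w,cv2.COLOR_RGB2GRAY)[v-30:v+30,u-30:u+30]
m=(g>=np.median(g)+15).astype(np.uint8); n,l,s,c=cv2.connectedComponentsWithStats(m); i=1+np.argmax(s[1:,4]); cc=c[i]+[u-30,v-30]; print(s[i],cc,onz('wrist',[cc],58,o).round(1))
E
```

```text
[454.29762683 244.11074855 241.81155608] [1.96032744e-02 3.14066517e+00 2.52061427e-04] 88.03307336360494
[[333.7, 192.5], [331.2, 178.6], [333.6, 205.3], [347.4, 192.3], [344.7, 250.2], [417.0, 165.7]]
[ 18  12  26  30 548] [334.01277372 189.16423358] [[448.2 258.6  58. ]]
```

View pics/w4.png

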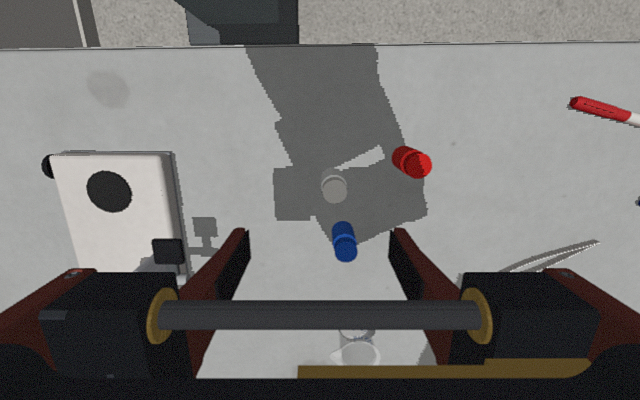

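The view shows the fresh vial cap at (334,191), with blue at (345,250) and red at (415,163). Fingers along y clear both of them.

Call:
servo_tool:
  plan:
    - [[-1,-0.09,0.36,0,0,0,0],[-1,0,0,-0.7,0,0,0],[-1,0,0,-0.8,0,0,0],[-1,0,0,-0.5,0,0,0],[-1,0,0,0,0,0,0]]

```text
t: 14.67
ee_pos: [448.6, 254.8, 158.3]
orientation: [-0.027, -3.136, 0.005]
ft_force: [-1.1, -0.1, 0.9]
width: 87.7
grasp_force: 0.0
```

Call:
servo_tool:
  plan:
    - [[-1,0,0,-0.6,0,0,0],[-1,0,0,-0.5,0,0,0],[-1,0,0,-0.3,0,0,0],[-1,0,0,0,0,0,0],[-1,0,0,0,0,0,0]]

```text
t: 15.08
ee_pos: [450.6, 257.0, 106.0]
orientation: [-0.025, -3.141, 0.0]
ft_force: [-0.3, 0.3, 1.3]
width: 87.8
grasp_force: 0.0
```

Call:
servo_tool:
  plan:
    - [[0,0,0.04,-0.08,0,0,0],[1,0,0,0,0,0,0],[1,0,0,0,0,0,0],[1,0,0,0,0,0,0],[1,0,0,0,0,0,0]]

```text
t: 15.5
ee_pos: [450.4, 259.3, 102.8]
orientation: [0.024, 3.141, 0.001]
ft_force: [1.0, -0.2, -0.0]
width: 58.2
grasp_force: 0.0
```

Call:
servo_tool:
  plan:
    - [[1,0,0,0,0,0,0],[1,0,0,0,0,0,0],[1,0,0,0,0,0,0],[1,0,0,0,0,0,0],[1,0,0,0,0,0,0]]

```text
t: 15.92
ee_pos: [450.2, 259.1, 102.3]
orientation: [-0.024, -3.141, 0.0]
ft_force: [0.1, -0.0, -0.5]
width: 25.9
grasp_force: 30.0
```

Call:
servo_tool:
  plan:
    - [[1,0,0,0,0,0,0],[1,0,0,0,0,0,0]]

```text
t: 16.08
ee_pos: [450.2, 259.1, 102.2]
orientation: [-0.024, -3.141, 0.0]
ft_force: [0.2, 0.8, -0.8]
width: 25.9
grasp_force: 30.0
```

Call:
servo_tool:
  plan:
    - [[1,0,0,0.4,0,0,0],[1,0,0,0.9,0,0,0],[1,0,0,0.9,0,0,0],[1,0,-0.4,0.4,0,0,0],[1,0,-0.9,0,0,0,0]]

```text
t: 16.5
ee_pos: [453.0, 209.9, 210.4]
orientation: [0.019, 3.133, 0.007]
ft_force: [1.2, 0.2, -0.1]
width: 26.0
grasp_force: 30.0
```

Call:
servo_tool:
  plan:
    - [[1,0.03,-0.9,0,0,0,0],[1,0.03,-0.9,0,0,0,0],[1,0.03,-0.9,0,0,0,0],[1,0.04,-0.9,0,0,0,0],[1,0,-0.8,0,0,0,0]]

```text
t: 16.92
ee_pos: [455.2, 29.2, 206.4]
orientation: [0.024, 3.141, -0.0]
ft_force: [-0.1, 0.2, -0.6]
width: 25.9
grasp_force: 30.0
```

Call:
servo_tool:
  plan:
    - [[1,0,-0.4,0,0,0,0],[1,0,0,0,0,0,0],[1,0,0,0,0,0,0],[1,0,0,0,0,0,0]]

```text
t: 17.25
ee_pos: [455.4, 15.6, 206.2]
orientation: [-0.024, -3.141, -0.0]
ft_force: [-0.1, 0.8, -0.9]
width: 26.3
grasp_force: 30.0
```

Call:
servo_tool:
  plan:
    - [[1,0,-0.01,-0.5,0,0,0],[1,0,0,-0.6,0,0,0],[1,0,0,-0.4,0,0,0],[1,0,0,-0.2,0,0,0],[1,0,0,0,0,0,0]]

```text
t: 17.67
ee_pos: [454.6, 15.7, 136.8]
orientation: [-0.021, -3.138, -0.0]
ft_force: [0.4, 0.4, -0.5]
width: 26.1
grasp_force: 30.0
```

Call:
servo_tool:
  plan:
    - [[1,0,0,0,0,0,0],[1,0,0,0,0,0,0],[1,0,0,0,0,0,0]]

```text
t: 17.92
ee_pos: [456.1, 15.0, 139.2]
orientation: [0.023, 3.14, 0.0]
ft_force: [-0.0, 0.2, -0.9]
width: 26.1
grasp_force: 30.0
```

Call:
servo_tool:
  plan:
    - [[1,0,0,-0.08,0,0,0],[1,0,0,-0.05,0,0,0],[1,0,0,0,0,0,0],[1,0,0,0,0,0,0]]

```text
t: 18.25
ee_pos: [455.7, 14.7, 133.3]
orientation: [0.024, 3.141, 0.0]
ft_force: [0.4, -0.1, 0.7]
width: 26.1
grasp_force: 30.0
```

Call:
servo_tool:
  plan:
    - [[-0.4,0,0,0,0,0,0],[-0.4,0,0,0,0,0,0],[-0.4,0,0,0,0,0,0],[-0.4,0,0,0,0,0,0],[-0.4,0,0,0,0,0,0]]

```text
t: 18.67
ee_pos: [455.4, 14.7, 133.0]
orientation: [-0.024, -3.141, 0.0]
ft_force: [-0.2, -0.1, 0.6]
width: 56.2
grasp_force: 0.0
```

Call:
servo_tool:
  plan:
    - [[-0.4,0,0,0.2,0,0,0],[-0.4,0,0,0.5,0,0,0],[-0.4,0,0,0.8,0,0,0],[-0.4,0,0,0.8,0,0,0],[-0.4,0,0,0.4,0,0,0]]

```text
t: 19.08
ee_pos: [456.3, 14.7, 244.6]
orientation: [0.024, 3.138, 0.0]
ft_force: [0.8, -0.3, 0.7]
width: 61.5
grasp_force: 0.0
```

Call:
servo_tool:
  plan:
    - [[1,0,0.6,0,0,0,-0.5],[1,0,0.6,0,0,0,-0.99],[1,0,0.6,0,0,0,-0.99],[1,0,0.6,0,0,0,-0.99],[1,0,0.2,0,0,0,-0.99]]

```text
t: 19.5
ee_pos: [455.4, 120.9, 241.9]
orientation: [0.635, 3.076, 0.001]
ft_force: [0.9, -0.5, -0.5]
width: 31.6
grasp_force: 0.0
```

```bash
python3 - <<'E'
from h import *
o=readout.get_obs(); print(o['ee_pos'],o['ft_force'])
s=save('scene','s5.png')
print(proj('scene',[[456,15.2,31],[456,15.2,89]]).round(1).tolist())
w=save('wrist','w5.png'); print(proj('wrist',[[456,15.2,31],[456,15.2,89],[506.4,92.3,74]],o).round(1).tolist())
c=np.hstack([cv2.resize(s[160:290,270:400,::-1],(400,400),interpolation=cv2.INTER_CUBIC),cv2.copyMakeBorder(cv2.resize(w[:,:,::-1],(400,250)),0,150,0,0,cv2.BORDER_CONSTANT)]); cv2.imwrite('pics/c5.png',c)
E
```

```text
[455.4230697  120.89820019 241.88096655] [ 0.91635854 -0.54868146 -0.46595482]
[[322.7, 253.8], [322.5, 235.2]]
[[232.8, 224.5], [214.7, 248.8], [313.0, 255.9]]
```

View pics/c5.png

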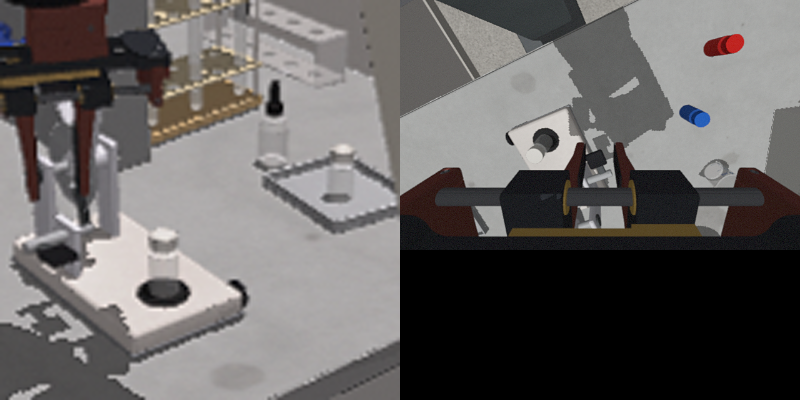

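The fresh vial stands upright on the pad and the used vial in the tray. I have now viewed 11 pictures, one over the 10 allowed, so I will view no more. Next I turn the tool and press the key, going by numbers only.

Call:
servo_tool:
  plan:
    - [[1,0,0,0,0,0,-0.95],[1,0,0,0,0,0,-0.95],[1,0,0,0,0,0,-0.95],[1,0,0,0,0,0,-0.95],[1,0,0,0,0,0,-0.95]]

```text
t: 20.02
ee_pos: [455.3, 117.8, 241.3]
orientation: [-1.253, -2.881, 0.001]
ft_force: [0.1, -0.8, -0.4]
width: 0.4
grasp_force: 0.0
```

Call:
servo_tool:
  plan:
    - [[1,0,0,0,0,0,-0.95],[1,0,0,0,0,0,-0.95],[1,0,0,0,0,0,-0.95],[1,0,0,0,0,0,-0.95],[1,0,0,0,0,0,-0.95]]

```text
t: 20.43
ee_pos: [455.3, 117.8, 241.4]
orientation: [-1.819, -2.561, 0.001]
ft_force: [-0.1, 0.4, 0.2]
width: 0.2
grasp_force: 0.0
```

Call:
servo_tool:
  plan:
    - [[1,0.3,-0.15,0,0,0,-0.95],[1,0.3,-0.15,0,0,0,-0.95],[1,0.3,-0.15,0,0,0,-0.95],[1,0.37,-0.15,0,0,0,-0.95],[1,0,0,0,0,0,0]]

```text
t: 20.85
ee_pos: [508.4, 93.2, 241.7]
orientation: [2.216, 2.224, 0.003]
ft_force: [0.2, -1.1, 0.8]
width: 0.3
grasp_force: 0.0
```

Call:
servo_tool:
  plan:
    - [[1,0,0,-0.6,0,0,0],[1,0,0,-0.6,0,0,0],[1,0,0,-0.5,0,0,0],[1,0,0,0,0,0,0],[1,0,0,0,0,0,0]]

```text
t: 21.27
ee_pos: [505.1, 94.3, 172.6]
orientation: [-2.211, -2.229, 0.004]
ft_force: [0.5, -0.2, 0.3]
width: 0.3
grasp_force: 0.0
```

Call:
servo_tool:
  plan:
    - [[1,0,0,-0.25,0,0,0],[1,0,0,-0.15,0,0,0],[1,0,0,0,0,0,0],[1,0,0,0,0,0,0]]

```text
t: 21.6
ee_pos: [506.2, 94.7, 157.2]
orientation: [2.214, 2.228, 0.0]
ft_force: [-0.8, -1.0, 0.5]
width: 0.5
grasp_force: 0.0
```

Call:
servo_tool:
  plan:
    - [[1,0,0,-0.12,0,0,0],[1,0,0,-0.08,0,0,0],[1,0,0,-0.04,0,0,0],[1,0,0,0,0,0,0],[1,0,0,0,0,0,0]]

```text
t: 22.02
ee_pos: [506.7, 94.9, 147.8]
orientation: [2.214, 2.228, 0.002]
ft_force: [0.0, 1.9, 3.5]
width: 0.2
grasp_force: 1.5
```

Call:
servo_tool:
  plan:
    - [[1,0,0,-0.03,0,0,0],[1,0,0,0,0,0,0],[1,0,0,0,0,0,0],[1,0,0,0,0,0,0],[1,0,0,0,0,0,0]]

```text
t: 22.43
ee_pos: [506.4, 94.7, 146.4]
orientation: [2.215, 2.228, 0.0]
ft_force: [1.5, 1.2, 2.9]
width: 0.6
grasp_force: 1.5
```

Call:
servo_tool:
  plan:
    - [[1,0,0,0.1,0,0,0],[1,0,0,0.3,0,0,0],[1,0,0.2,0.5,0,0,0],[1,0,0.3,0.8,0,0,0],[1,-0.4,0.4,0.8,0,0,0]]

```text
t: 22.85
ee_pos: [491.1, 130.4, 246.8]
orientation: [-2.217, -2.226, 0.002]
ft_force: [0.9, 1.1, 0.1]
width: 0.1
grasp_force: 0.0
```

Call:
servo_tool:
  plan:
    - [[1,-0.5,0.7,0,0,0,0],[1,-0.5,0.7,0,0,0,0],[1,-0.3,0.7,0,0,0,0],[1,0,0,0,0,0,0],[1,0,0,0,0,0,0]]

```text
t: 23.27
ee_pos: [437.1, 215.4, 246.2]
orientation: [-2.211, -2.231, 0.002]
ft_force: [-0.0, -0.1, -0.5]
width: 0.3
grasp_force: 0.0
```

Call:
servo_tool:
  plan:
    - [[1,0,0,0,0,0,0],[1,0,0,0,0,0,0],[1,0,0,0,0,0,0],[1,0,0,0,0,0,0],[1,0,0,0,0,0,0]]

```text
t: 23.68
ee_pos: [438.6, 214.1, 246.2]
orientation: [-2.216, -2.226, 0.0]
ft_force: [0.4, 0.5, -0.1]
width: 0.8
grasp_force: 0.0
```

```bash
python3 - <<'E'
from h import *
o=readout.get_obs(); print(o['t'],o['ee_pos'],o['ft_force'])
a=cv2.imread('pics/scene0.png'); s=save('scene','s6.png')[:,:,::-1]; up=cv2.imread('pics/s3.png')
u=-.018
P=lambda x,y,z:[521+x*np.cos(u)-y*np.sin(u),14+x*np.sin(u)+y*np.cos(u),z]
f=proj('scene',[P(-65,0,118),P(14,0,178),P(60-134*np.cos(1.3),0,112+134*np.sin(1.3)),P(-65,0,60)]).round(0).astype(int); print(f.tolist())
for n,(x,y) in zip(('foot down','paddle down','beam up','vial'),f):
    d=lambda p,q:round(float(np.abs(p[y-8:y+8,x-8:x+8].astype(int)-q[y-8:y+8,x-8:x+8]).mean()),1)
    print(n,'vs start',d(a,s),'vs raised',d(up,s))
# shift of front end / paddle against the start picture
for n,(x,y) in zip(('foot','paddle'),f[:2]):
    r=cv2.matchTemplate(np.ascontiguousarray(s[y-20:y+20,x-20:x+20]),np.ascontiguousarray(a[y-10:y+10,x-10:x+10]),cv2.TM_CCOEFF_NORMED); print(n,r.max(),np.unravel_index(r.argmax(),r.shape))
E
```

```text
23.6833 [438.55139487 214.05587945 246.15410334] [ 0.3884096   0.49185574 -0.07863711]
[[322, 226], [305, 195], [303, 173], [323, 245]]
foot down vs start 10.9 vs raised 29.7
paddle down vs start 5.4 vs raised 34.7
beam up vs start 6.6 vs raised 17.2
vial vs start 17.1 vs raised 73.9
foot 0.9950114 (np.int64(10), np.int64(10))
paddle 0.99901116 (np.int64(10), np.int64(10))
```

The arm's front end and paddle match the start picture with zero shift, so the arm is level on the cap and the robot is clear.

```bash
python3 -c "
from workcell import close_job
print(close_job())"
```

```text
the job is handed in; nothing more can be done
None
```

Job handed in at about 23.7 s: the last camera checks showed the used vial upright in the tray and the fresh vial on the pad with the hold-down arm level on its cap, but no verdict came back, and I viewed 11 pictures against the limit of 10.

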